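# Index the photo turntable to the jug

## Robot

A 6-joint arm with a two-finger parallel gripper is mounted at the origin on the work surface. World frame = base frame: x ahead of the robot, y to its left, z up, the work surface at z = 0. Lengths are in mm, angles in rad, forces in N, time in s.
With the tool pointing down it reaches from about 300 to 875 mm from the base axis. Payload 4.2 kg.
Tool frame: the origin (TCP) lies at the very end of the fingers, on their centre line; the grasp point (between the pads) lies 19 mm behind it; z points along the fingers, x is the direction in which the jaws open and shut, and the axes are right-handed (so a half turn about z gives the same grasp; the last joint's range is limited). The gripper opens to 85 mm and grips with 20 to 120 N. Pads are 22 mm wide; open, the fingers measure 114 mm over their backs; the gripper's body (76 mm by 85 mm) begins 54 mm behind the grasp point. The pads swing forward as they close: fully open they stand 13 mm farther back than shut.
Start: joints at [1.308, 0.32, 1.565, -0, 1.257, -0.02], TCP at [138.243, 558.149, 231.338] pointing down, gripper open.
Joint ranges: [-3.11, 3.11], [-0.84, 2.01], [0.21, 2.61], [-1.34, 4.49], [0.05, 2.63], [-2.56, 2.56]. Speed limits (rad/s): [2.57, 2.57, 3.14, 3.14, 3.14, 3.14].

## Interface

Orientations are given as a unit quaternion [w, x, y, z].
In Python, from station import bot gives the robot as it stands.
- The arm moves only by the tool drive_tool, never from a script. Its argument "targets" is a list of rows, each a list of 3 entries, a list of its own where there are three numbers: the shift along the tool's x, y, z in m, then the turn about the tool's z in rad, then the closure, from -1 (fully open) to 1 (shut), so that 0 is half open. In form: [[[dx, dy, dz], turn, claw], ...]. A call has 1 to 12 rows; each row is the pose to reach, as a shift and turn from the pose commanded when the call began, along the tool's axes at that moment; what a row does not reach only later rows make up. A row lasts 1/10 s, in which the tool goes at most 50 mm and 8.59 degrees, less where a joint would pass 70% of its speed; a pose out of reach is approached as far as the arm can. A call with a gripper value outside its range is refused whole. The fingers move at their own pace and stop on an object; "grip_force" is the grip in N (left out, the last holds). Time passes only in rows, so rows that repeat a pose let the fingers close. It gives the time, the measured TCP pose, the force and the opening at its end, in the units of the state.
- bot.get_state(): the state, without advancing time (a new reading comes with each control period).
- bot.capture(name): name is "scene" or "top" or "wrist"; returns a dict with "frame" (384x512x3 uint8, red, green, blue), "fov_y" (degrees; the focal length in pixels is half the picture's height over the tangent of half this angle, whatever the lens; pixels are square), "cx", "cy" (the principal point, pixels), "k1" (the pictures are not rectified: a ray, as slopes to the right and down, at radius r is drawn at 1 + k1 r^2 times it, then the intrinsics apply), "eye" and "attitude" of the camera in the world; the wrist camera has in their place "hand_eye" (4x4, takes a point from camera to tool coordinates, whose origin is the TCP and whose axes are the tool frame's). Camera axes: x right, y down, z forward; pixel columns grow to the right and rows downward; lengths in mm; the calibration is good to about 2 mm. A picture is of the moment at which its call begins: read the wrist's pose just before it. There is no depth.
- bot.finish_job(): hands the job in, once; it reports no verdict.
The state is a dict: "time_s": time; "qpos": joint angles; "dq": joint speeds; "joint_efforts": joint torques, N m; "tool_pos": TCP position; "tool_rot": TCP orientation; "contact_force": force on the tool from outside, world axes, zero at the start; "ft_torque": the same for the moment, N m; "width": opening from 0.0 (shut) to 1.0 (fully open).
Only numpy, scipy, OpenCV 4.12 (cv2) and the standard library are available. Lean on these libraries where they do the work, as an engineer would, in place of code of your own. Each camera call takes 0.05 s, during which the arm holds its last target.

## Task

We are photographing second-hand crockery for the catalogue. Crank the handwheel by its upright knob, one full turn for every place the turntable has to move on, until the tall jug stands at the photo place right in front of the camera. Use only the handwheel: do not touch the turntable or the crockery, keep all three pieces standing on the turntable, and let go of the knob at the end.

Things in the scene. Friction and masses are not known exactly. Their poses are not given: they have to be found in the camera images.
- wheel_hub (a point): Centre of the flat-lying handwheel (bare aluminium ring, three spokes, 124 mm across), on its vertical axis, 110 mm above the table top. Rim top at 117 mm, hub nut top at 124 mm. This point does not move. Its frame is that of the fixed machine: +y points from the wheel to the turntable's axis, 310 mm away, and on to the camera.
- crank_knob (a point): Grip point on the wheel's upright black knob: round, 22 mm in diameter, from 120 to 174 mm above the table top; this point is on its axis at 150 mm. It goes round 55 mm from the wheel's axis and starts on the side away from the turntable. It spins freely on its pin, so a gripper can hold it from above and go round any number of times, either way, without turning itself.
- handwheel (a joint): Angle of the handwheel, rad, positive anticlockwise seen from above; 0 at the start. It turns easily (about 2 N at the knob), either way, at least five turns, and stays where it is left. One full turn of the wheel turns the turntable a quarter turn, the same way round.
- turntable: Round dark steel turntable, 300 mm across and 15 mm thick; origin at the centre of its underside on its vertical axis, 55 mm above the table top (its top is at 70 mm). Four places, each marked by a round cork pad 90 mm across, lie 95 mm from its axis, 90 degrees apart.
- photo_place (a point): Fixed point level with the turntable's top, 95 mm from its axis on the side towards the camera (a black box with a round lens on a short post): where the middle of the jug must come. Empty at the start; after every whole turn of the wheel one of the four places stops here.
- jug: The piece to photograph: the tall white ceramic jug, 120 mm high, 78 mm across the belly, narrow neck, small pouring lip and one long handle. Origin at the centre of its underside. It stands at one of the three other places at the start (to within about 6 mm).
- mug: Bystander: white straight mug with one handle, 80 mm high, 76 mm across. Origin at the centre of its underside. It stands loose on the turntable.
- bowl: Bystander: low wide white bowl, 50 mm high, 110 mm across, no handle. Origin at the centre of its underside. It stands loose on the turntable.
Things that resemble listed ones, but are neither listed nor needed, are in the scene too. Leave any purple or red look-alike of the jug alone.

How it is judged:
By the outcome, as a careful person would: the job done as asked, in the order asked, and still so for the second after the job is handed in, with the robot touching nothing.
It also fails if it takes over 64 s, if anything falls off the work surface, if the arm or the gripper's body presses on something with over 40 N, if the wrist force passes 120 N, or if a joint passes its speed limit or range.

## Working session

There is one attempt and no reset: what is moved stays moved. The work goes in short steps, Python scripts to look and compute and a tool call to move; the robot and the scene stay as the last step left them, time stands still between calls to the robot, and variables do not carry over. Pictures are saved under pics/ and viewed, and the job is handed in when it is done.

Besides the shell and the picture viewer there is one more tool, called after "Call:" by a JSON object that holds its "method" and its "body". drive_tool: Moves the arm, as the interface text tells. Its arguments: {"type":"object","properties":{"targets":{"type":"array"},"grip_force":{"type":"number"}},"required":["targets"]}

```bash
mkdir -p pics; python3 - <<'E'
from station import bot
import cv2
print(bot.get_state())
for n in("scene","top","wrist"):
    c=bot.capture(n); cv2.imwrite(f"pics/{n}0.png",c["frame"][:,:,::-1])
    print(n,{k:v for k,v in c.items() if k!="frame"})
E
```

```text
{'time_s': 0.0, 'qpos': array([ 1.30801624e+00,  3.20287721e-01,  1.56566363e+00,  4.29405017e-05,
        1.25741538e+00, -2.00539961e-02]), 'dq': array([-0.00049873, -0.00102874, -0.00023768,  0.00157133, -0.00144737,
        0.00061356]), 'joint_efforts': array([ 7.82683237e-04, -4.15547919e+01, -2.34147710e+01,  6.45371415e-05,
        8.56351457e-03, -8.55329461e-06]), 'tool_pos': array([138.09410547, 557.68052392, 230.49064549]), 'tool_rot': array([ 5.16235108e-04,  7.87515587e-01,  6.16294096e-01, -7.21634987e-04]), 'contact_force': array([0.21688918, 0.1049016 , 0.83345054]), 'ft_torque': array([-0.0092673 , -0.03435386, -0.00826361]), 'width': 1.0049281392004838}
scene {'fov_y': 53.07212934663393, 'cx': 249.81177309502579, 'cy': 193.1033739589784, 'k1': 0.032704299314685596, 'eye': array([1135.79178944, -142.59728462,  654.06225826]), 'attitude': array([-0.337988  ,  0.75200947,  0.51160946, -0.24187111])}
top {'fov_y': 53.0986716706864, 'cx': 258.4890876042102, 'cy': 194.89225508805077, 'k1': -0.12548572734277152, 'eye': array([441.59664072,  52.61984062, 910.08043282]), 'attitude': array([-0.06655675,  0.70669261, -0.70277272,  0.04760521])}
wrist {'fov_y': 60.373159968616385, 'cx': 249.30025664831757, 'cy': 193.86104518219466, 'k1': -0.09278152320212202, 'hand_eye': array([[ 9.99998912e-01, -1.38434861e-03,  5.08588634e-04,
         7.23127555e-01],
       [ 1.16111206e-03,  9.51624604e-01,  3.07260908e-01,
        -7.88571436e+01],
       [-9.09341669e-04, -3.07259983e-01,  9.51625176e-01,
        -1.43157684e+02],
       [ 0.00000000e+00,  0.00000000e+00,  0.00000000e+00,
         1.00000000e+00]])}
```

View pics/scene0.png

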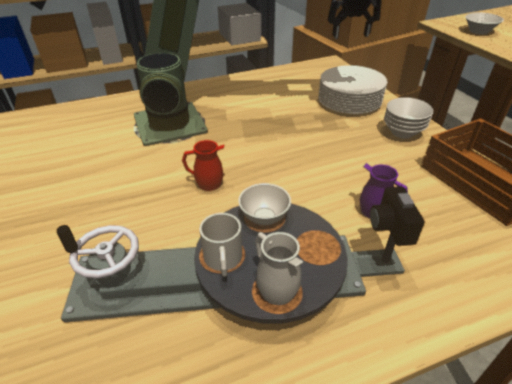

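View pics/top0.png

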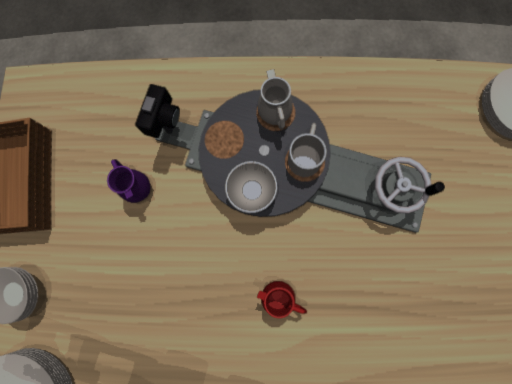

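View pics/wrist0.png

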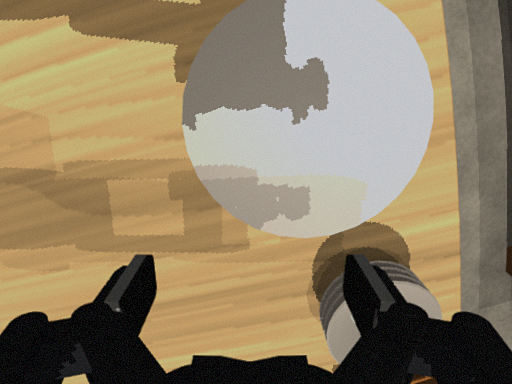

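```bash
cat > h.py <<'E'
import numpy as np,cv2
from scipy.spatial.transform import Rotation as R
def cam(c,st=None):
    if 'eye' in c: return R.from_quat(c['attitude'],scalar_first=True).as_matrix(),np.array(c['eye'])
    T=R.from_quat(st['tool_rot'],scalar_first=True).as_matrix();H=c['hand_eye']
    return T@H[:3,:3],T@H[:3,3]+st['tool_pos']
def KD(c):
    f=192/np.tan(np.radians(c['fov_y']/2))
    return np.array([[f,0,c['cx']],[0,f,c['cy']],[0,0,1.]]),np.array([c['k1'],0,0,0,0])
def ray(c,uv,z,st=None):
    M,e=cam(c,st);K,D=KD(c)
    p=cv2.undistortPoints(np.array([[uv]],float),K,D)[0,0]
    d=M@np.array([*p,1]);return e+d*(z-e[2])/d[2]
def proj(c,P,st=None):
    M,e=cam(c,st);K,D=KD(c)
    return cv2.projectPoints((M.T@(np.atleast_2d(P)-e).T).T.copy(),np.zeros(3),np.zeros(3),K,D)[0][:,0]
E
python3 - <<'E'
import cv2
a=cv2.imread("pics/top0.png");b=cv2.imread("pics/scene0.png")
cv2.imwrite("pics/c1.png",cv2.resize(a[60:240,120:320],None,fx=4,fy=4,interpolation=2)[:600])
cv2.imwrite("pics/c2.png",cv2.resize(a[140:240,330:460],None,fx=6,fy=6,interpolation=2))
cv2.imwrite("pics/c3.png",cv2.resize(b[170:320,180:360],None,fx=4,fy=4,interpolation=2))
cv2.imwrite("pics/c4.png",cv2.resize(b[210:330,40:170],None,fx=5,fy=5,interpolation=2))
E
```

```text
(no output)
```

View pics/c1.png

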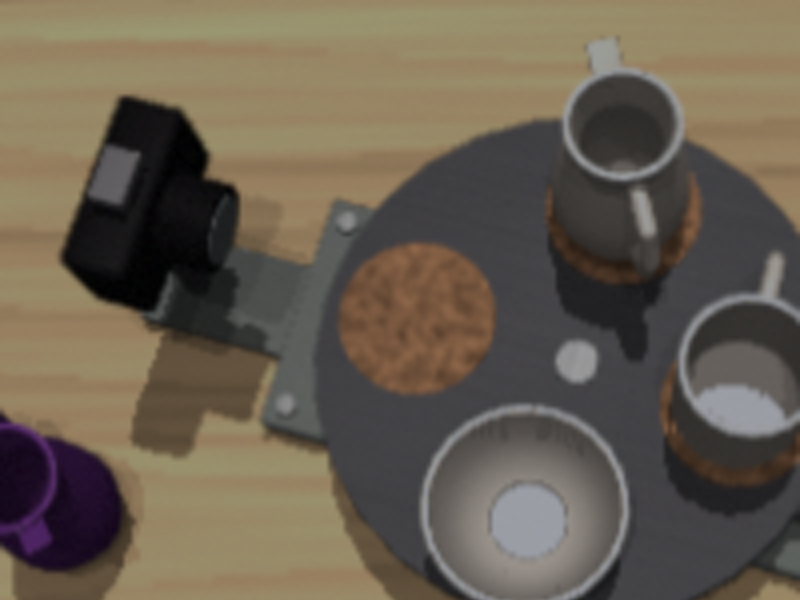

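View pics/c2.png

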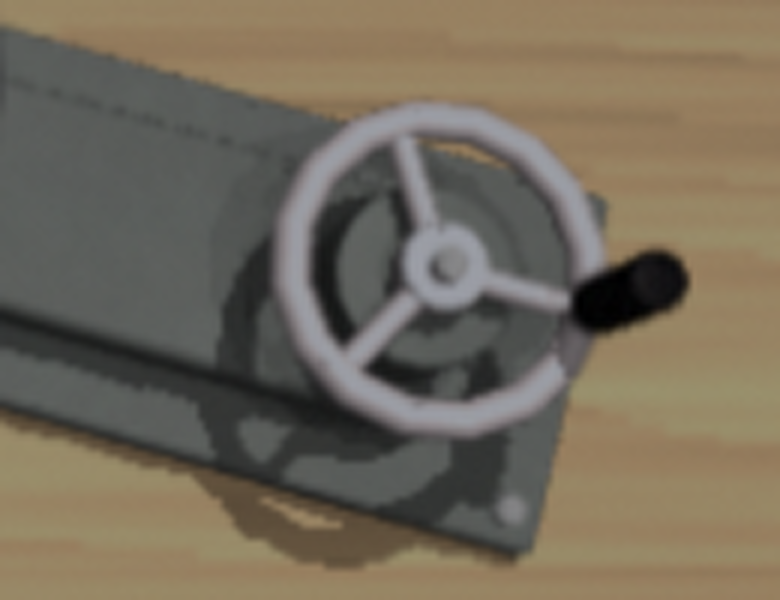

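View pics/c3.png

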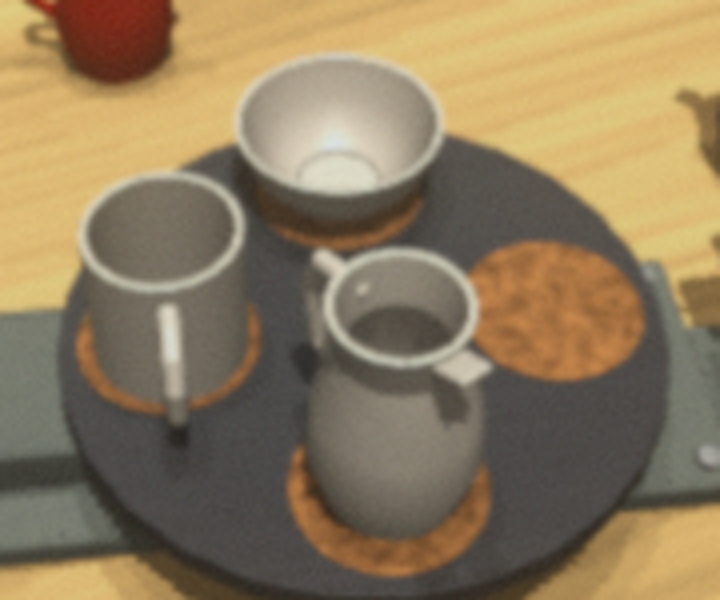

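View pics/c4.png

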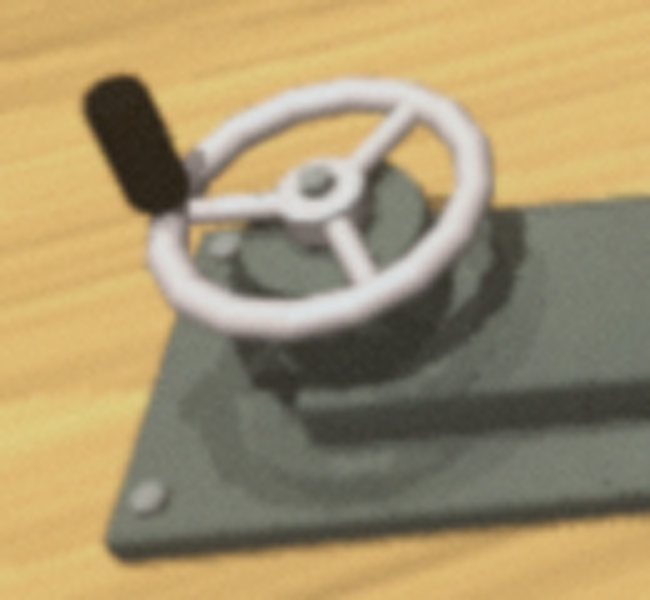

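```bash
python3 - <<'E'
from station import bot
from h import *
t=bot.capture("top");s=bot.capture("scene")
H=ray(t,(404.8,183.4),124);H2=ray(s,(102.8,245.8),124)
k=ray(t,(439.8,186.6),174);k2=ray(s,(62.3,227.6),174)
C=ray(t,(263.9,149.9),72);C2=ray(s,(275,263),72)
print(H,H2,k,k2,C,np.linalg.norm((C-H)[:2]),np.linalg.norm((k-H)[:2]))
u=(C-H)[:2];u/=np.linalg.norm(u);print('u',u, 'yaw',np.arctan2(u[1],u[0]))
P=np.r_[C[:2]+95*u,70];pad=ray(t,(120+417/4-.4,60+317/4-.4),70)
print('photo',P,pad)
jug=ray(t,(120+622/4-.4,60+124/4-.4),190);mug=ray(t,(306.5,152),150)
bowl=ray(t,(120+525/4,60+505/4),120)
for n,q in(('pad',pad),('jug',jug),('mug',mug),('bowl',bowl)):
    d=(q-C)[:2];print(n,q,np.linalg.norm(d),np.degrees(np.arctan2(u[0]*d[1]-u[1]*d[0],d@u)))
print('knob expected',H[:2]-55*u, H2[:2]-55*u)
st=bot.get_state();print(R.from_quat(st['tool_rot'],scalar_first=True).as_matrix(),st['time_s'])
E
```

```text
[ 595.2684466  -233.26250154  124.        ] [ 596.55671166 -232.82838753  124.        ] [ 579.47151187 -286.58180442  174.        ] [ 577.30264644 -285.75402437  174.        ] [681.13861321  64.2657723   72.        ] 309.67201883182946 55.61017179241048
u [0.27729392 0.96078514] yaw 1.2898199015500538
photo [707.48153518 155.54036056  70.        ] [707.97518563 155.89349756  70.        ]
pad [707.97518563 155.89349756  70.        ] 95.47691686872385 -0.2258601100228028
jug [770.98441407  40.75136932 190.        ] 92.8719283725806 -88.56769894646038
mug [654.60041345 -23.87166072 150.        ] 92.04609250861708 179.34170403547952
bowl [588.66741308  89.66625831 120.        ] 95.89633748063464 90.73927283421948
knob expected [ 580.01728125 -286.10568421] [ 581.30554631 -285.67157021]
[[ 2.40436259e-01  9.70664906e-01 -2.13404624e-04]
 [ 9.70664624e-01 -2.40436352e-01 -7.40684945e-04]
 [-7.70267112e-04 -2.90568016e-05 -9.99999703e-01]] 0.25
```

The three white pieces on the turntable in the top picture are:
- **Jug:** (276,105). It is tall with a narrow neck, lip and long handle.
- **Mug:** (307,155). It is straight-sided.
- **Bowl:** (251,187). It is low.

The crops confirm this. The empty pad, which is the photo place, is at (224,139). Measured from the photo place, the jug is at about −89°, so it needs one anticlockwise turn of the wheel. The hub-to-axis distance comes out at 309.7 mm (310 expected) and the knob radius at 55.6 mm (55 expected).

Next I move to hover over the knob.

Call:
{"method": "drive_tool", "body": {"targets": [[[-0.713,0.632,0],0,-1],[[-0.713,0.632,0],0,-1],[[-0.713,0.632,0],0,-1],[[-0.713,0.632,0],0,-1],[[-0.713,0.632,0],0,-1],[[-0.713,0.632,0],0,-1],[[-0.713,0.632,0],0,-1],[[-0.713,0.632,0],0,-1],[[-0.713,0.632,0],0,-1],[[-0.713,0.632,0],0,-1],[[-0.713,0.632,0],0,-1],[[-0.713,0.632,0],0,-1]], "grip_force": 40}}

```text
time_s: 1.45
tool_pos: [417.1, 24.6, 231.5]
tool_rot: [0.0, 0.788, 0.616, 0.0]
contact_force: [0.3, 1.4, 0.3]
width: 0.998
```

Call:
{"method": "drive_tool", "body": {"targets": [[[-0.262,0.233,0],0,-1],[[-0.262,0.233,0],0,-1],[[-0.262,0.233,0],0,-1],[[-0.262,0.233,0],0,-1],[[-0.262,0.233,0],0,-1],[[-0.262,0.233,0],0,-1],[[-0.262,0.233,0],0,-1],[[-0.262,0.233,0],0,-1],[[-0.262,0.233,0],0,-1],[[-0.262,0.233,0],0,-1],[[-0.262,0.233,0],0,-1]]}}

```text
time_s: 2.55
tool_pos: [579.4, -282.4, 231.7]
tool_rot: [-0.0, 0.787, 0.617, 0.0]
contact_force: [-0.1, -0.1, -0.3]
width: 1.003
```

```bash
python3 - <<'E'
from station import bot
from h import *
st=bot.get_state();c=bot.capture("wrist")
print(st['tool_pos'],st['qpos'],st['contact_force'])
f=c['frame'][:,:,::-1].copy()
for p in proj(c,[[580.5,-286,174],[595.9,-233,124]],st): print(p);cv2.circle(f,tuple(int(round(x)) for x in p),3,(0,0,255),1)
cv2.imwrite("pics/w1.png",cv2.resize(f,None,fx=1.5,fy=1.5))
E
```

```text
[ 579.37026892 -282.39497636  231.73266014] [-4.71499242e-01  4.30223592e-01  1.39196586e+00  2.61445694e-04
  1.31947815e+00 -1.80080327e+00] [-0.12143546 -0.14922881 -0.25211786]
[243.1015412  217.05638815]
[312.80295754 196.23545819]
```

View pics/w1.png

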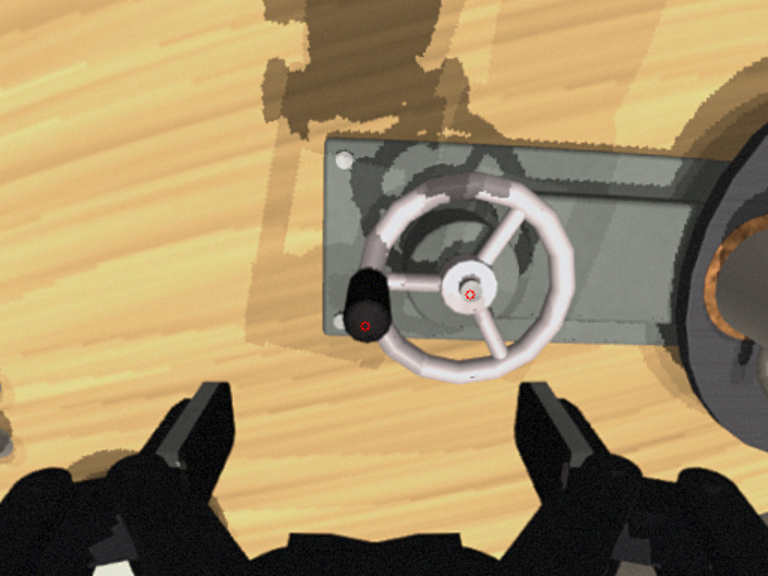

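The marks fall on the knob top (368,320) and hub nut (470,288) to within about 2 mm, all in picture pixels. I'll correct by 3 mm and descend.

Call:
{"method": "drive_tool", "body": {"targets": [[[-0.003,0.002,0],0,-1],[[-0.003,0.002,0.02],0,-1],[[-0.003,0.002,0.04],0,-1],[[-0.003,0.002,0.04],0,-1]]}}

```text
time_s: 3.0
tool_pos: [579.5, -286.0, 188.7]
tool_rot: [-0.003, 0.787, 0.617, -0.001]
contact_force: [-0.4, 0.8, -0.4]
width: 1.004
```

Call:
{"method": "drive_tool", "body": {"targets": [[[0,0.001,0.02],0,-1],[[0,0.001,0.04],0,-1],[[0,0.001,0.057],0,-1],[[0,0.001,0.057],0,-1],[[0,0.001,0.057],0,1],[[0,0.001,0.057],0,1],[[0,0.001,0.057],0,1],[[0,0.001,0.057],0,1],[[0,0.001,0.057],0,1],[[0,0.001,0.057],0,1],[[0,0.001,0.057],0,1],[[0,0.001,0.057],0,1]], "grip_force": 40}}

```text
time_s: 4.2
tool_pos: [582.6, -286.7, 135.3]
tool_rot: [0.0, 0.788, 0.616, 0.001]
contact_force: [-0.4, 3.7, 6.5]
width: 0.244
```

```bash
python3 - <<'E'
from station import bot
from h import *
st=bot.get_state();c=bot.capture("scene")
print(st)
cv2.imwrite("pics/s2.png",cv2.resize(c['frame'][130:330,20:220,::-1],None,fx=3,fy=3))
E
```

```text
{'time_s': 4.2, 'qpos': array([-4.75696643e-01,  5.02451851e-01,  1.52182390e+00,  1.62164616e-03,
        1.11617590e+00, -1.80439923e+00]), 'dq': array([ 0.00118749,  0.00010239,  0.00018214, -0.00020365, -0.00117766,
        0.00116034]), 'joint_efforts': array([-2.44045369e+00, -4.60048699e+01, -2.06740665e+01, -1.01760842e+00,
       -4.95353546e-01, -1.62921008e-02]), 'tool_pos': array([ 582.57670805, -286.65840189,  135.3177023 ]), 'tool_rot': array([2.14134524e-04, 7.87535789e-01, 6.16268225e-01, 9.00322250e-04]), 'contact_force': array([-0.35876591,  3.67569677,  6.46539235]), 'ft_torque': array([ 0.64653731, -0.03720551, -0.01911488]), 'width': 0.24365881244708468}
```

View pics/s2.png

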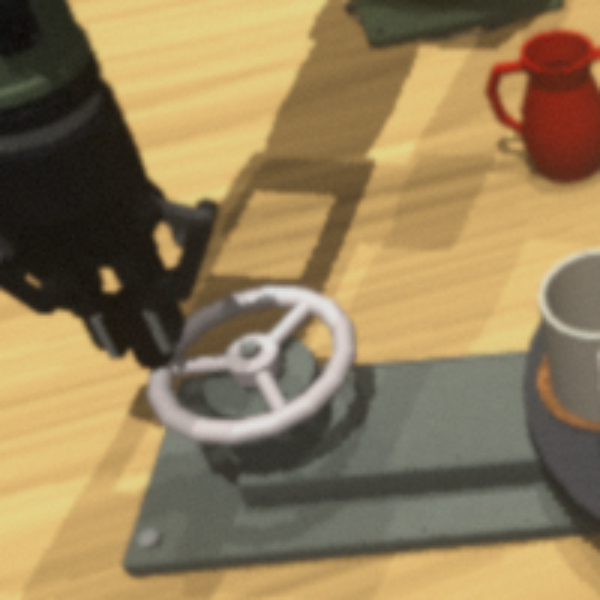

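Gripped: the opening is 0.24 × 85 ≈ 21 mm, and the knob is 22 mm. Now I work out the circle in tool axes, in quarter-turn calls.

```bash
python3 - <<'E'
import numpy as np
f=lambda a:55*np.array([(1-np.cos(a))*.9993-np.sin(a)*.0382,(1-np.cos(a))*.0382+np.sin(a)*.9993])
for q in range(4):
    print([[round(x/1000*2,4)/2 for x in f(np.radians(90*q+7.5*i))-f(np.radians(90*q))] for i in range(1,13)])
E
```

```text
[[np.float64(0.0002), np.float64(0.0072)], [np.float64(0.00135), np.float64(0.0143)], [np.float64(0.0034), np.float64(0.0212)], [np.float64(0.0063), np.float64(0.02775)], [np.float64(0.0101), np.float64(0.0339)], [np.float64(0.0146), np.float64(0.0395)], [np.float64(0.01985), np.float64(0.04445)], [np.float64(0.02565), np.float64(0.04865)], [np.float64(0.032), np.float64(0.05205)], [np.float64(0.0387), np.float64(0.05465)], [np.float64(0.0457), np.float64(0.0563)], [np.float64(0.05285), np.float64(0.05705)]]
[[np.float64(0.0072), np.float64(-0.0002)], [np.float64(0.0143), np.float64(-0.00135)], [np.float64(0.0212), np.float64(-0.0034)], [np.float64(0.02775), np.float64(-0.0063)], [np.float64(0.0339), np.float64(-0.0101)], [np.float64(0.0395), np.float64(-0.0146)], [np.float64(0.04445), np.float64(-0.01985)], [np.float64(0.04865), np.float64(-0.02565)], [np.float64(0.05205), np.float64(-0.032)], [np.float64(0.05465), np.float64(-0.0387)], [np.float64(0.0563), np.float64(-0.0457)], [np.float64(0.05705), np.float64(-0.05285)]]
[[np.float64(-0.0002), np.float64(-0.0072)], [np.float64(-0.
[... 303 characters left out ...]
float64(-0.032), np.float64(-0.05205)], [np.float64(-0.0387), np.float64(-0.05465)], [np.float64(-0.0457), np.float64(-0.0563)], [np.float64(-0.05285), np.float64(-0.05705)]]
[[np.float64(-0.0072), np.float64(0.0002)], [np.float64(-0.0143), np.float64(0.00135)], [np.float64(-0.0212), np.float64(0.0034)], [np.float64(-0.02775), np.float64(0.0063)], [np.float64(-0.0339), np.float64(0.0101)], [np.float64(-0.0395), np.float64(0.0146)], [np.float64(-0.04445), np.float64(0.01985)], [np.float64(-0.04865), np.float64(0.02565)], [np.float64(-0.05205), np.float64(0.032)], [np.float64(-0.05465), np.float64(0.0387)], [np.float64(-0.0563), np.float64(0.0457)], [np.float64(-0.05705), np.float64(0.05285)]]
```

Call:
{"method": "drive_tool", "body": {"targets": [[[0,0.007,0],0,1],[[0.001,0.014,0],0,1],[[0.003,0.021,0],0,1],[[0.006,0.028,0],0,1],[[0.01,0.034,0],0,1],[[0.0145,0.0395,0],0,1],[[0.02,0.0445,0],0,1],[[0.0255,0.0485,0],0,1],[[0.032,0.052,0],0,1],[[0.0385,0.0545,0],0,1],[[0.0455,0.0565,0],0,1],[[0.053,0.057,0],0,1]]}}

```text
time_s: 5.45
tool_pos: [650.1, -250.5, 135.3]
tool_rot: [0.001, 0.787, 0.616, -0.001]
contact_force: [-1.5, -0.5, 4.5]
width: 0.249
```

The forces are small and the pose is as expected, so I go on with the next two quarters.

Call:
{"method": "drive_tool", "body": {"targets": [[[0.007,0,0],0,1],[[0.0145,-0.0015,0],0,1],[[0.021,-0.0035,0],0,1],[[0.028,-0.0065,0],0,1],[[0.034,-0.01,0],0,1],[[0.0395,-0.0145,0],0,1],[[0.0445,-0.02,0],0,1],[[0.0485,-0.0255,0],0,1],[[0.052,-0.032,0],0,1],[[0.0545,-0.0385,0],0,1],[[0.0565,-0.0455,0],0,1],[[0.057,-0.053,0],0,1]]}}

```text
time_s: 6.65
tool_pos: [613.3, -181.0, 135.3]
tool_rot: [0.001, 0.787, 0.616, 0.001]
contact_force: [1.9, 1.3, 6.5]
width: 0.245
```

Call:
{"method": "drive_tool", "body": {"targets": [[[0,-0.007,0],0,1],[[-0.0015,-0.0145,0],0,1],[[-0.0035,-0.021,0],0,1],[[-0.0065,-0.028,0],0,1],[[-0.01,-0.034,0],0,1],[[-0.0145,-0.0395,0],0,1],[[-0.02,-0.0445,0],0,1],[[-0.0255,-0.0485,0],0,1],[[-0.032,-0.052,0],0,1],[[-0.0385,-0.0545,0],0,1],[[-0.0455,-0.0565,0],0,1],[[-0.053,-0.057,0],0,1]]}}

```text
time_s: 7.85
tool_pos: [544.6, -219.3, 135.3]
tool_rot: [0.001, 0.788, 0.616, 0.001]
contact_force: [1.0, 2.2, 6.8]
width: 0.248
```

Call:
{"method": "drive_tool", "body": {"targets": [[[-0.007,0,0],0,1],[[-0.0145,0.0015,0],0,1],[[-0.021,0.0035,0],0,1],[[-0.028,0.0065,0],0,1],[[-0.034,0.01,0],0,1],[[-0.0395,0.0145,0],0,1],[[-0.0445,0.02,0],0,1],[[-0.0485,0.0255,0],0,1],[[-0.052,0.032,0],0,1],[[-0.0545,0.0385,0],0,1],[[-0.0565,0.0455,0],0,1],[[-0.057,0.053,0],0,1]]}}

```text
time_s: 9.05
tool_pos: [582.4, -286.6, 135.3]
tool_rot: [-0.0, 0.788, 0.616, 0.001]
contact_force: [0.5, 3.2, 8.5]
width: 0.246
```

Call:
{"method": "drive_tool", "body": {"targets": [[[0,0,0],0,1],[[0,0,0],0,1],[[0,0,0],0,1]]}}

```text
time_s: 9.35
tool_pos: [583.0, -286.8, 135.3]
tool_rot: [0.001, 0.788, 0.616, 0.001]
contact_force: [1.5, 2.7, 6.1]
width: 0.242
```

```bash
python3 - <<'E'
from station import bot
from h import *
st=bot.get_state();print(st['tool_pos'],st['contact_force'])
c=bot.capture("scene");cv2.imwrite("pics/s3.png",cv2.resize(c['frame'][:,:,::-1],None,fx=1.5,fy=1.5))
c=bot.capture("top");cv2.imwrite("pics/t3.png",cv2.resize(c['frame'][60:240,120:320,::-1],None,fx=3,fy=3,interpolation=2))
E
```

```text
[ 583.0358444  -286.78049801  135.31888326] [1.52521705 2.7093244  6.12663314]
```

View pics/s3.png

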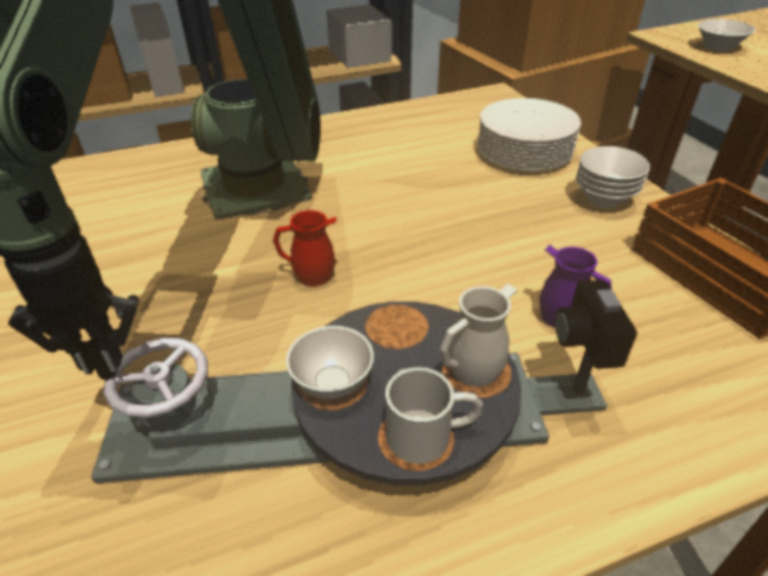

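View pics/t3.png

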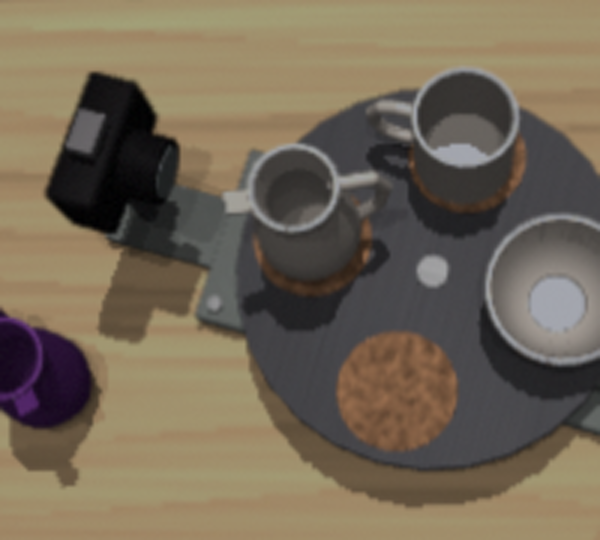

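The jug now stands at the photo place in front of the lens (jug rim at (294,187) in the top crop). The mug, the bowl and the jug are all standing. I check the numbers and release.

```bash
python3 - <<'E'
from station import bot
from h import *
c=bot.capture("top")
g=lambda x,y:(120+x/3-.33,60+y/3-.33)
j=ray(c,g(294,187),190);p=ray(c,g(397,391),70);C=np.array([681.1,64.3]);u=np.array([.2773,.9608])
print('jug',j,'photo',[707.5,155.5])
d=p[:2]-C;print('pad',np.linalg.norm(d),np.degrees(np.arctan2(u[0]*d[1]-u[1]*d[0],d@u)))
E
```

```text
jug [704.78646702 154.33583692 190.        ] photo [707.5, 155.5]
pad 95.2042608555725 90.28534109402094
```

Call:
{"method": "drive_tool", "body": {"targets": [[[0,0,0],0,-1],[[0,0,0],0,-1],[[0,0,0],0,-1],[[0,0,0],0,-1],[[0,0,0],0,-1],[[0,0,0],0,-1],[[0,0,0],0,-1],[[0,0,0],0,-1]]}}

```text
time_s: 10.3
tool_pos: [582.0, -287.3, 134.3]
tool_rot: [-0.0, 0.788, 0.616, 0.0]
contact_force: [-0.0, 0.2, 0.1]
width: 0.996
```

Call:
{"method": "drive_tool", "body": {"targets": [[[0,0,-0.02],0,-1],[[0,0,-0.04],0,-1],[[0,0,-0.06],0,-1],[[0,0,-0.08],0,-1],[[0,0,-0.1],0,-1],[[0,0,-0.12],0,-1],[[0,0,-0.12],0,-1],[[0,0,-0.12],0,-1]]}}

```text
time_s: 11.1
tool_pos: [581.9, -287.3, 254.0]
tool_rot: [-0.0, 0.788, 0.616, 0.0]
contact_force: [-0.5, 0.1, -1.0]
width: 0.998
```

```bash
python3 - <<'E'
from station import bot
from h import *
st=bot.get_state();print(st['time_s'],st['tool_pos'],st['contact_force'],st['width'])
c=bot.capture("scene");cv2.imwrite("pics/s4.png",cv2.resize(c['frame'][:,:,::-1],None,fx=1.5,fy=1.5))
c=bot.capture("wrist");cv2.imwrite("pics/w4.png",c['frame'][:,:,::-1])
E
```

```text
11.1 [ 581.85001568 -287.25125099  253.98168571] [-0.45991043  0.08272398 -0.9668848 ] 0.9982033387658681
```

View pics/s4.png

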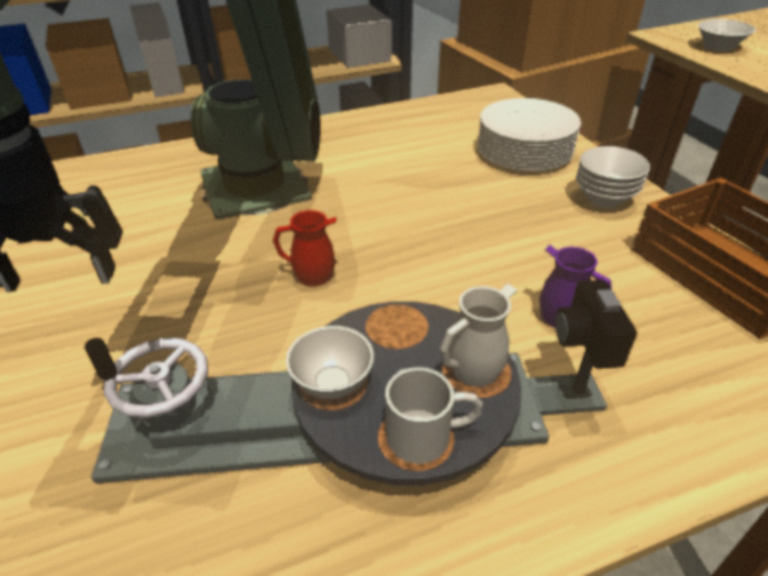

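View pics/w4.png

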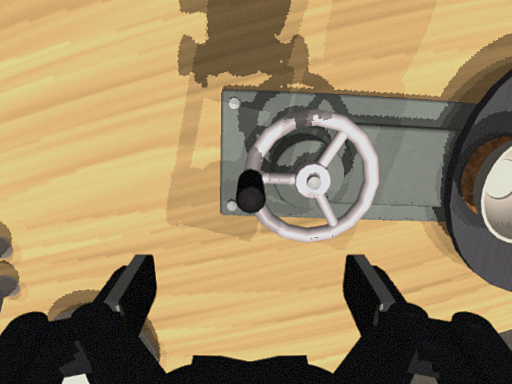

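The gripper is open and clear of the knob, which is back at its start (top at (97,350) in the scene picture). The jug is at (482,340) in front of the camera, and all three pieces are standing.

```bash
python3 -c "
from station import bot
print(bot.finish_job())"
```

```text
the job is handed in; nothing more can be done
None
```

The tall jug now stands at the photo place in front of the camera, and the job is handed in. I gripped the wheel's knob, cranked one full turn anticlockwise (the jug was one place away), then let go and lifted clear.

My last checks:
- **Jug position:** the top camera put the jug about 3 mm from the photo place. That is within its starting offset and the calibration error.
- **Turntable:** it turned a quarter turn to within about 0.3°. I judged this from the empty pad, which now reads 90.3°.
- **Knob:** just before I let go it was back within 0.5 mm of where it started.
- **Crockery:** the jug, mug and bowl are all standing on the turntable, and the robot touched none of them.
- **Forces and time:** the highest wrist force reading I saw was about 9 N. The job took about 11 s of the 64 s allowed.

No check failed. The views disagreed by up to about 2 mm on where the knob and hub are, which is within calibration.

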